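# Present the medium locker ball at the return box

### The job

Take the middle-sized of the three orange locker balls off its post and set it down gently in the hollow of the white dish, letting it settle there. Then lift the dish clear of the shelf, and only then turn it a quarter turn so its red nose faces the round mouth of the blue return box, keeping it level and the ball in the middle. Finish still holding the dish, level and still, its nose pointing straight at the centre of the mouth about a finger's breadth in front of it without touching the box; leave the other balls on their posts and everything else on the shelf alone.

Things in the scene. Friction and masses are not known exactly. Their poses are not given: they have to be found in the camera images.
- dish: White loose dish, a plate 90 mm long (its x) by 62 mm wide (its y) by 28 mm high with flat upright long sides to grip it by, about 0.15 kg. Origin at the centre of its underside, z up. A shallow grey hollow, a cone of 28 mm radius sloping 10 degrees, is sunk in the top at the middle. A red nose 18 mm wide sticks out 12 mm at the +x end. At the start it rests on the shelf with its nose pointing roughly away from the robot (world +x).
- dish_cup (a point): Deepest point, the middle of the dish's hollow: 22 mm above the dish's underside, on its vertical centre line. The medium ball's centre rests 14 mm above it.
- dish_nose (a point): Tip of the dish's red nose: 57 mm along the dish's +x from its centre line, 20 mm above its underside.
- ball_m_center (a point): Centre of the medium ball, the one to take: orange, 28 mm diameter, 20 g, loose. It sits on one of the three posts (which one varies), its centre 57.5 mm above the shelf.
- ball_s_center (a point): Centre of the small ball, to be left alone: orange, 22 mm diameter, on another post.
- ball_l_center (a point): Centre of the large ball, to be left alone: orange, 34 mm diameter, on another post.
- rack: Fixed dark steel base, 56 mm (its x) by 200 mm (its y) and 10 mm high, carrying three brass posts in a row along its y, 65 mm apart, the middle one at its centre. Each post ends in a square cup 20 mm wide, its rim 46 mm above the shelf; a ball simply rests in the cup and lifts straight off. Origin at the centre of its underside.
- returnbox: Fixed blue return box, 120 mm (its x) by 140 mm (its y) by 140 mm high, origin at the centre of its underside. Its front face, with the mouth, looks along its own -x (roughly world +y, towards the dish).
- mouth (a point): Centre of the round mouth (44 mm wide, brass rim) on the return box's front face: 60 mm along the box's -x from its origin, 100 mm above the shelf. The dish's +x must end up along the box's +x. The face is solid to the touch.
- fob: Red plastic key fob, 58 by 28 by 8 mm, lying loose; leave alone. Origin under its centre.
- padlock: Chrome padlock lying loose, 40 by 45 by 22 mm plus its shackle; leave alone. Origin under its centre.
- tagdisc: Blue acrylic tag disc, 40 mm across, 6 mm thick, loose; leave alone. Origin under its centre.
- token: Squat grey resin return token, 44 mm across, 18 mm high, loose; leave alone. Origin under its centre.
There are look-alikes about, which are no part of the job. Leave any turquoise look-alike of the dish alone.

How it is judged:
By the outcome, as a careful person would: the job done as asked, in the order asked, and still so for the second after the job is handed in, while the arm keeps its last pose, push and grip.
It also fails if it takes over 72 s, if anything falls off the work surface, if the arm or the gripper's body presses on something with over 40 N, if the wrist force passes 120 N, or if a joint passes its speed limit or range.

### The arm

A 7-joint arm with a two-finger parallel gripper is mounted at the origin on the work surface. World frame = base frame: x ahead of the robot, y to its left, z up, the work surface at z = 0. Lengths are in mm, angles in rad, forces in N, time in s.
With the tool pointing down it reaches from about 400 to 875 mm from the base axis. Payload 4.4 kg.
Tool frame: the origin (TCP) lies at the very end of the fingers, on their centre line; the grasp point (between the pads) lies 19 mm behind it (ctrl.grip_point_offset is the distance from the TCP to the grasp point, in mm); z points along the fingers, y is the line along which they close (so a half turn about z gives the same grasp; the last joint's range is limited). The gripper opens to 85 mm and grips with 20 to 120 N. Pads are 22 mm wide; open, the fingers measure 114 mm over their backs; the gripper's body (76 mm by 85 mm) begins 54 mm behind the grasp point. The pads swing forward as they close: fully open they stand 13 mm farther back than shut.
Start: joints at [-1.202, 0.628, 0.038, 1.517, -0.027, 0.996, -0.02], TCP at [273.778, 589.545, 231.313] pointing down, gripper open.
Joint ranges: [-3.06, 3.06], [-0.37, 2.12], [-1.25, 1.32], [0.18, 2.47], [-1.1, 4.24], [0.23, 1.98], [-2.94, 2.94]. Speed limits (rad/s): [2.57, 2.57, 3.14, 3.14, 3.14, 3.14, 3.14].

### API

Orientations are given as [roll, pitch, yaw] about the fixed x, y, z axes, in that order (R = Rz(yaw) Ry(pitch) Rx(roll)).
In Python, from cell import ctrl gives the robot as it stands.
- The arm moves only by the tool jog_arm, never from a script. Its argument "increments" is one flat list of numbers, 7 for each row, row after row: the finger opening in cm, from 0 to 8.54, then the shift along the tool's x, y, z in cm, then the turn, a rotation vector about the tool's x, y, z in degrees. In form: [fingers, x, y, z, rx, ry, rz, fingers, x, y, z, rx, ry, rz, ...]. A call has 1 to 20 rows; each row is the pose to reach, as a shift and turn from the pose commanded when the call began, along the tool's axes at that moment; what a row does not reach only later rows make up. A row lasts 1/10 s, in which the tool goes at most 50 mm and 8.59 degrees, less where a joint would pass 70% of its speed; a pose out of reach is approached as far as the arm can. A call with a gripper value outside its range is refused whole. The fingers move at their own pace and stop on an object; the grip force is fixed at half the most. Time passes only in rows, so rows that repeat a pose let the fingers close. It gives the time, the measured TCP pose, the force, the opening and the grip force at its end, in the units of the state.
- ctrl.read_state(): the state, without advancing time (a new reading comes with each control period).
- ctrl.get_image(name): name is "scene" or "top" or "wrist"; returns the picture (400x640x3 uint8, red, green, blue); there is no depth.
- ctrl.camera_params(name): a dict with "fx", "fy", "cx", "cy" (pixels), "distortion" ([k1, k2, p1, p2, k3] as OpenCV has them; the pictures are not rectified), "extrinsics" (4x4, takes a point from world to camera coordinates). Camera axes: x right, y down, z forward; pixel columns grow to the right and rows downward; lengths in mm; the calibration is good to about 2 mm. A picture is of the moment at which its call begins: read the wrist's pose just before it. camera_params takes no time and is no camera call; for the wrist camera it gives the pose at the moment of the call.
- ctrl.finish_job(): hands the job in; it is judged then, once.
The state is a dict: "clock": time; "qpos": joint angles; "qd": joint speeds; "tau": joint torques, N m; "eef_pos": TCP position; "tool_rot": TCP orientation; "force": force on the tool from outside, world axes, zero at the start; "torque": the same for the moment, N m; "width": finger opening in mm; "gripper_force": force on a finger pad.
Only numpy, scipy, OpenCV 4.12 (cv2) and the standard library are available. Lean on these libraries where they do the work, as an engineer would, in place of code of your own. Each camera call takes 0.05 s, during which the arm holds its last target. There are 200 camera calls.

## Working session

There is one attempt and no reset: what is moved stays moved. The work goes in short steps, Python scripts to look and compute and a tool call to move; the robot and the scene stay as the last step left them, time stands still between calls to the robot, and variables do not carry over. Pictures are saved under pics/ and viewed, at most 10 in all, crops included, and the job is handed in when it is done.

Besides the shell and the picture viewer there is one more tool, called after "Call:" as a command line: name --argument value ..., lists and objects as JSON in quotes. jog_arm: Moves the arm, as the interface text tells. Its arguments: {"type":"object","properties":{"increments":{"type":"array","items":{"type":"number"}}},"required":["increments"]}

```bash
ls; mkdir -p pics
python3 - <<'E'
from cell import ctrl
import cv2
s=ctrl.read_state();print({k:s[k] for k in('clock','eef_pos','tool_rot','width')})
for n in('scene','top'):
    cv2.imwrite(f'pics/{n}0.png',ctrl.get_image(n)[:,:,::-1])
    p=ctrl.camera_params(n);print(n,p)
E
```

```text
pics
{'clock': 0.0, 'eef_pos': array([273.50550748, 588.96827731, 230.40644722]), 'tool_rot': array([-3.13971351e+00,  8.42214490e-06,  2.70677355e+00]), 'width': 85.48132732700604}
scene {'fx': 516.0678523203088, 'fy': 516.0678523203088, 'cx': 326.43426742248124, 'cy': 198.09812783632975, 'distortion': array([-0.0679438,  0.       ,  0.       ,  0.       ,  0.       ]), 'extrinsics': array([[-6.41208840e-01,  7.67120510e-01,  1.94254136e-02,
         3.60488724e+02],
       [ 5.29555024e-01,  4.60673145e-01, -7.12286269e-01,
        -2.36434529e+02],
       [-5.55358173e-01, -4.46437427e-01, -7.01620213e-01,
         1.45604778e+03],
       [ 0.00000000e+00,  0.00000000e+00,  0.00000000e+00,
         1.00000000e+00]])}
top {'fx': 517.2717116428768, 'fy': 517.2717116428768, 'cx': 319.246338903512, 'cy': 194.50653584569417, 'distortion': array([-0.00073239,  0.        ,  0.        ,  0.        ,  0.        ]), 'extrinsics': array([[ 1.18212353e-02, -9.99929985e-01, -5.32681293e-04,
         1.06181858e+00],
       [-9.98321105e-01, -1.17720029e-02, -5.67132323e-02,
         5.71115591e+02],
       [ 5.67029908e-02,  1.20220744e-03, -9.98390367e-01,
         1.43641096e+03],
       [ 0.00000000e+00,  0.00000000e+00,  0.00000000e+00,
         1.00000000e+00]])}
```

View pics/scene0.png

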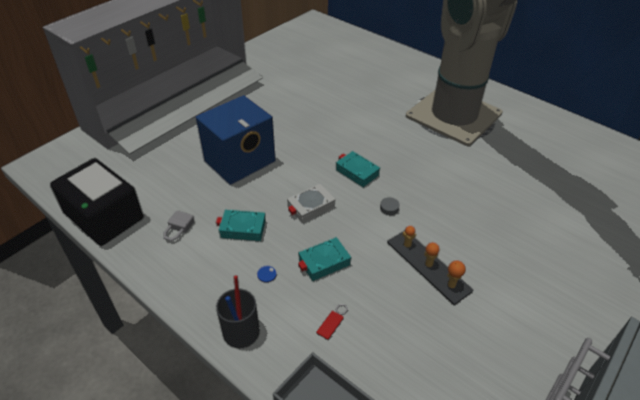

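View pics/top0.png

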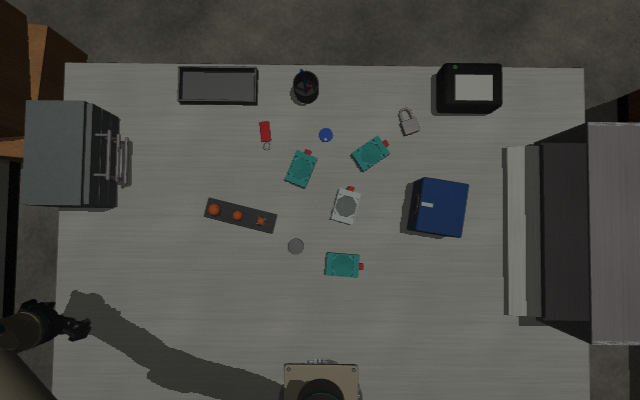

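The scene picture shows the white dish near (311,202), with its nose at (292,210), the balls at (410,231), (432,249) and (456,268), and the box mouth at (250,141). In the top picture the dish is near (346,206), the rack near (240,215) and the box near (440,208). I'll enlarge these areas.

Run:
```python
import cv2,numpy as np
t=cv2.imread('pics/top0.png');s=cv2.imread('pics/scene0.png')
f=lambda im,x,y,w,h,k:cv2.convertScaleAbs(cv2.resize(im[y:y+h,x:x+w],None,fx=k,fy=k,interpolation=cv2.INTER_CUBIC),alpha=1.5)
a=np.hstack([f(t,200,190,80,50,5),f(t,325,180,80,50,5)])
b=np.hstack([f(t,400,170,80,70,5),f(s,380,215,100,87.5.__int__(),4)[:350]])
b=b[:348];a=a[:, :800]
cv2.imwrite('pics/crop1.png',np.vstack([a,b]))
print(a.shape,b.shape)
```

```text
Traceback (most recent call last):
ValueError: all the input array dimensions except for the concatenation axis must match exactly, but along dimension 0, the array at index 0 has size 350 and the array at index 1 has size 348
```

Run:
```python
import cv2,numpy as np
t=cv2.imread('pics/top0.png');s=cv2.imread('pics/scene0.png')
f=lambda im,x,y,w,h,k:cv2.convertScaleAbs(cv2.resize(im[y:y+h,x:x+w],None,fx=k,fy=k,interpolation=cv2.INTER_CUBIC),alpha=1.6)
a=np.hstack([f(t,200,190,80,50,5),f(t,325,180,80,50,5)])
b=np.hstack([f(t,400,170,80,70,5),f(s,390,220,80,70,5)])
cv2.imwrite('pics/crop1.png',np.vstack([a,b]))
```

```text
(no output)
```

View pics/crop1.png

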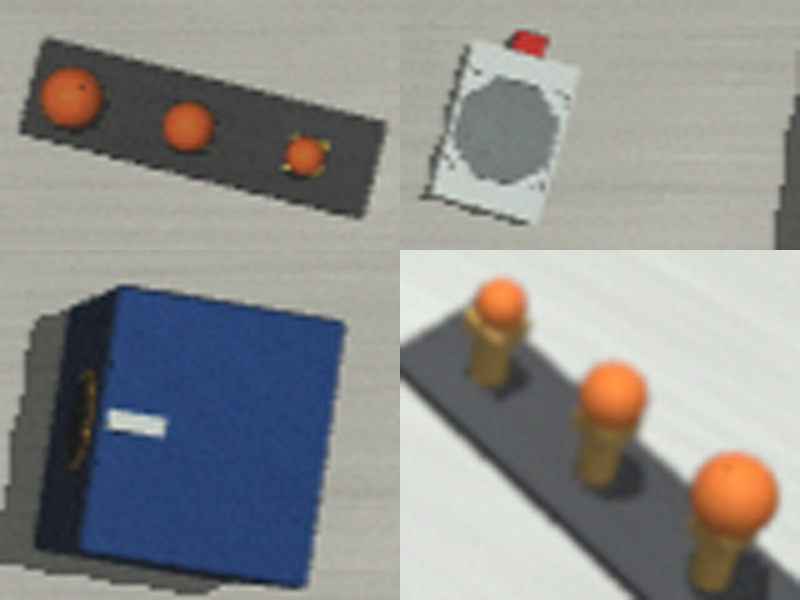

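The crops show the medium ball on the middle post: top image about (237.2,215.0), scene about (432.4,249.0). The dish hollow is at top (345.8,205.6), and the box roof corners and the mouth rim are clear.

```bash
cat > h.py <<'E'
import numpy as np,cv2
from cell import ctrl
def ray(name,px,P=None):
    p=P or ctrl.camera_params(name);K=np.array([[p['fx'],0,p['cx']],[0,p['fy'],p['cy']],[0,0,1]])
    u=cv2.undistortPoints(np.array(px,float).reshape(-1,1,2),K,p['distortion'])[:,0]
    E=p['extrinsics'];R=E[:3,:3];t=E[:3,3]
    return -R.T@t, np.c_[u,np.ones(len(u))]@R
def plane(name,px,z,P=None):
    o,d=ray(name,px,P);return o+d*((z-o[2])/d[:,2])[:,None]
def project(name,X,P=None):
    p=P or ctrl.camera_params(name);K=np.array([[p['fx'],0,p['cx']],[0,p['fy'],p['cy']],[0,0,1]]);E=p['extrinsics']
    return cv2.projectPoints(np.array(X,float).reshape(-1,3),cv2.Rodrigues(E[:3,:3])[0],E[:3,3],K,p['distortion'])[0][:,0]
E
python3 - <<'E'
from h import *
np.set_printoptions(precision=1,suppress=True)
c=lambda l,x,y:[[x+a/5-.4,y+b/5-.4] for a,b in l]
B=plane('top',[[237.2,215.0]],57.5);print('ballM',B,plane('scene',[[432.4,249]],57.5))
b2=plane('top',[[213.8,209.2]],60);b3=plane('top',[[260.6,220.8]],55);print('L,S',b2,b3, np.degrees(np.arctan2(*(b3-b2)[0,1::-1])),np.linalg.norm(b3-b2)/2)
D=plane('top',c([(70,43),(180,67),(140,222),(33,193)],325,180),28);print('dish',D,D.mean(0))
print('hollow',plane('top',c([(106,130)],325,180),25))
n=(D[0]+D[1]-D[2]-D[3]);print('yaw',np.degrees(np.arctan2(n[1],n[0])),np.linalg.norm(n)/2,np.linalg.norm(D[0]-D[1]),np.linalg.norm(D[2]-D[3]))
X=plane('top',c([(122,38),(344,72),(304,337),(80,300)],400,170),140);print('box',X,X.mean(0))
e=(X[1]+X[2]-X[0]-X[3])/2;print('box yaw',np.degrees(np.arctan2(e[1],e[0])),np.linalg.norm(e),np.linalg.norm(X[0]-X[3]))
print('mouth',X.mean(0)-e/np.linalg.norm(e)*60,plane('top',c([(84,170)],400,170),100),plane('scene',[[250,141.5]],100))
E
```

```text
ballM [[510.2 230.4  57.5]] [[512.9 233.2  57.5]]
L,S [[525.2 294.   60. ]] [[495.2 166.7  55. ]] -103.25095265685165 65.42698899779832
dish [[ 588.6  -45.9   28. ]
 [ 576.  -107.4   28. ]
 [ 489.5  -85.8   28. ]
 [ 504.9  -26.2   28. ]] [539.7 -66.3  28. ]
hollow [[540.5 -66.6  25. ]]
yaw -13.64351661116523 87.59913385826755 62.706634462596234 61.531932844621664
box [[ 611.8 -261.4  140. ]
 [ 595.6 -375.5  140. ]
 [ 459.5 -354.4  140. ]
 [ 477.  -239.9  140. ]] [ 536.  -307.8  140. ]
box yaw -98.38905074452916 115.58450402211032 136.4933402740695
mouth [ 544.7 -248.4  140. ] [[ 545.3 -249.4  100. ]] [[ 547.3 -245.6  100. ]]
```

```bash
cat >> h.py <<'E'
from scipy.spatial.transform import Rotation as Ro
def go(pos,psi,s=None):
    s=s or ctrl.read_state();R=Ro.from_euler('xyz',s['tool_rot']);T=Ro.from_euler('xyz',[np.pi,0,np.radians(psi)])
    sh=R.inv().apply(np.array(pos)-s['eef_pos'])/10;rv=np.degrees((R.inv()*T).as_rotvec())
    print('clock %.2f'%s['clock'],'pos',s['eef_pos'].round(1),'psi %.2f'%np.degrees(s['tool_rot'][2]),'rp',np.degrees(s['tool_rot'][:2]).round(2),'w %.1f'%s['width'],'gf %.1f'%s['gripper_force'],'F',s['force'].round(1))
    print('shift',sh.round(2),'rot',rv.round(2))
E
python3 - <<'E'
from h import *
print(ctrl.grip_point_offset)
go([511,231,150],76.75)
p=ctrl.camera_params('wrist');R=p['extrinsics'];s=ctrl.read_state()
T=Ro.from_euler('xyz',s['tool_rot']).as_matrix()
print('cam in tool',T.T@(-R[:3,:3].T@R[:3,3]-s['eef_pos']),(R[:3,:3]@T).round(2),p['fx'])
E
```

```text
18.700000000000003
clock 0.10 pos [273.6 589.  230.5] psi 155.09 rp [-179.9   -0. ] w 85.2 gf 0.0 F [ 0.4 -0.1  0.1]
shift [-36.62 -22.45   8.09] rot [-8.000e-02  7.000e-02  7.834e+01]
cam in tool [  79.72846398    0.42421097 -142.433567  ] [[ 0.    1.   -0.  ]
 [-0.95  0.   -0.31]
 [-0.31  0.    0.95]] 333.8819166562095
```

Call:
jog_arm --increments '[8.54, -4, -2.5, 0.8, 0, 0, 8, 8.54, -8, -5, 1.6, 0, 0, 16, 8.54, -12, -7.5, 2.4, 0, 0, 24, 8.54, -16, -10, 3.2, 0, 0, 32, 8.54, -20, -12.5, 4, 0, 0, 40, 8.54, -24, -15, 5, 0, 0, 48, 8.54, -28, -17.5, 6, 0, 0, 56, 8.54, -32, -20, 7, 0, 0, 64, 8.54, -35, -21.5, 7.6, 0, 0, 72, 8.54, -36.62, -22.45, 8.1, 0, 0, 78.3, 8.54, -36.62, -22.45, 8.1, 0, 0, 78.3, 8.54, -36.62, -22.45, 8.1, 0, 0, 78.3, 8.54, -36.62, -22.45, 8.1, 0, 0, 78.3]'

```text
clock: 1.4
eef_pos: [510.3, 233.4, 150.3]
tool_rot: [-3.14, -0.001, 1.344]
force: [-0.0, 0.6, -0.7]
width: 85.4
gripper_force: 0.0
```

Run:
```python
from h import *
go([511,231,150],76.75)
p=ctrl.camera_params('wrist');im=ctrl.get_image('wrist')
cv2.imwrite('pics/w1.png',im[:,:,::-1])
print(project('wrist',[[510.2,230.4,57.5],[512.9,233.2,57.5]],p).round(1))
import pickle;pickle.dump(p,open('w1.pkl','wb'))
```

```text
clock 1.40 pos [510.3 233.4 150.3] psi 77.01 rp [-1.7993e+02 -5.0000e-02] w 85.4 gf 0.0 F [-0.   0.6 -0.7]
shift [-0.22  0.12  0.03] rot [-0.07 -0.05  0.26]
[[317.3 204.3]
 [320.  200. ]]
```

View pics/w1.png

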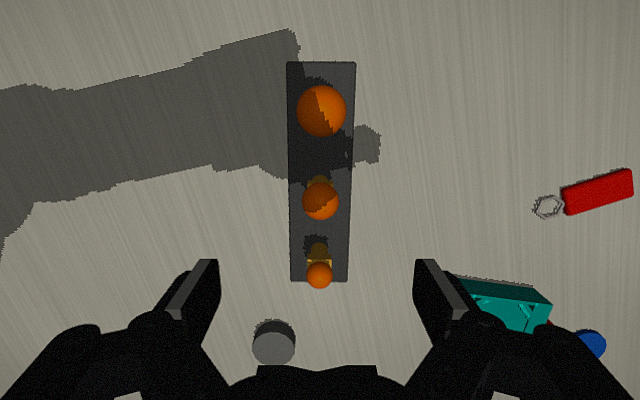

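The wrist picture shows the medium ball at (320,201), which puts it at about (512.7,232.5). That agrees with the other views to 2–3 mm. The row is square to the fingers, so I'll descend and grip.

Call:
jog_arm --increments '[6, -0.04, 0.24, 2, 0, 0, 0.2, 6, -0.04, 0.24, 5, 0, 0, 0.2, 6, -0.04, 0.24, 7.5, 0, 0, 0.2, 6, -0.04, 0.24, 9.2, 0, 0, 0.2, 6, -0.04, 0.24, 10.18, 0, 0, 0.2, 6, -0.04, 0.24, 10.18, 0, 0, 0.2, 6, -0.04, 0.24, 10.18, 0, 0, 0.2, 4, -0.04, 0.24, 10.18, 0, 0, 0.2, 3.4, -0.04, 0.24, 10.18, 0, 0, 0.2, 2.4, -0.04, 0.24, 10.18, 0, 0, 0.2, 2.4, -0.04, 0.24, 10.18, 0, 0, 0.2, 2.4, -0.04, 0.24, 10.18, 0, 0, 0.2, 2.4, -0.04, 0.24, 10.18, 0, 0, 0.2]'

```text
clock: 2.75
eef_pos: [513.1, 231.3, 49.4]
tool_rot: [-3.141, -0.001, 1.337]
force: [-2.6, 0.2, 6.3]
width: 24.9
gripper_force: 48.6
```

Run:
```python
from h import *
go([512.6,232.5,48.5],76.75)
im=ctrl.get_image('wrist')
cv2.imwrite('pics/w2.png',cv2.resize(cv2.convertScaleAbs(im[150:350,160:480,::-1],alpha=1.5),None,fx=2,fy=2))
```

```text
clock 2.75 pos [513.1 231.3  49.4] psi 76.61 rp [-1.7995e+02 -5.0000e-02] w 24.9 gf 48.6 F [-2.6  0.2  6.3]
shift [ 0.11 -0.08  0.09] rot [-0.04 -0.05 -0.14]
```

View pics/w2.png

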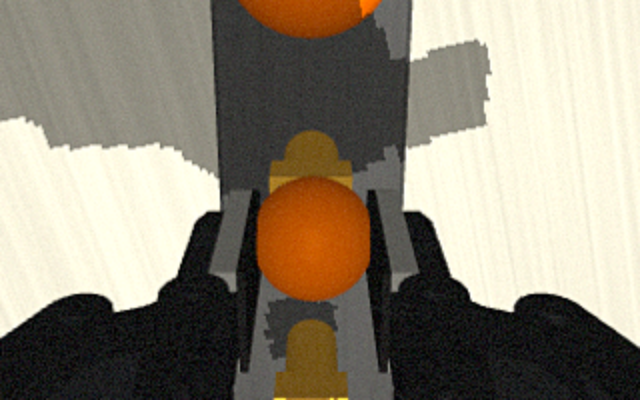

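The ball is between the pads, centred near (313,240) in the crop, with its flanks pressed slightly into the soft pads (24.9 mm). I'll lift straight up.

Call:
jog_arm --increments '[2.4, 0, 0, -0.4, 0, 0, 0, 2.4, 0, 0, -1, 0, 0, 0, 2.4, 0, 0, -2, 0, 0, 0, 2.4, 0, 0, -4, 0, 0, 0, 2.4, 0, 0, -6, 0, 0, 0, 2.4, 0, 0, -7, 0, 0, 0, 2.4, 0, 0, -7, 0, 0, 0]'

```text
clock: 3.5
eef_pos: [514.7, 231.2, 120.3]
tool_rot: [3.139, -0.002, 1.337]
force: [0.3, 0.5, -0.7]
width: 24.8
gripper_force: 48.3
```

Run:
```python
from h import *
go([541,-66,120],76.75)
im=ctrl.get_image('wrist');cv2.imwrite('pics/w3.png',im[:,:,::-1])
m=cv2.inRange(cv2.cvtColor(im,cv2.COLOR_RGB2HSV),(3,150,60),(18,255,255))
for c in cv2.connectedComponentsWithStats(m)[2][1:]: 
    if c[4]>150: print(c)
```

```text
clock 3.50 pos [514.7 231.2 120.3] psi 76.59 rp [ 1.7984e+02 -1.3000e-01] w 24.8 gf 48.3 F [ 0.3  0.5 -0.7]
shift [-2.83e+01  9.45e+00 -1.00e-02] rot [ 0.16 -0.13 -0.16]
[ 284   82   58   60 2684]
[ 288  238   57   73 3161]
```

Call:
jog_arm --increments '[2.4, -1, 0.4, 0, 0, 0, 0, 2.4, -3, 1.3, 0, 0, 0, 0, 2.4, -6, 2.7, 0, 0, 0, 0, 2.4, -9.5, 4.3, 0, 0, 0, 0, 2.4, -13, 5.9, 0, 0, 0, 0, 2.4, -16.5, 7.5, 0, 0, 0, 0, 2.4, -19, 8.7, 0, 0, 0, 0, 2.4, -20.5, 9.3, 0, 0, 0, 0, 2.4, -21, 9.4, 0, 0, 0, 0, 2.4, -21, 9.4, 0, 0, 0, 0, 2.4, -21, 9.4, 0, 0, 0, 0]'

```text
clock: 4.65
eef_pos: [555.7, 5.9, 118.0]
tool_rot: [-3.14, -0.001, 1.338]
force: [1.0, -0.2, 0.8]
width: 25.2
gripper_force: 48.3
```

Run:
```python
from h import *
go([541,-66,120],76.4)
p=ctrl.camera_params('wrist');im=ctrl.get_image('wrist')
import pickle;pickle.dump(p,open('w4.pkl','wb'))
v=im[:,:,::-1].copy();cv2.imwrite('pics/w4.png',cv2.resize(cv2.convertScaleAbs(v[0:300,160:540],alpha=1.3),None,fx=2,fy=2))
```

```text
clock 4.65 pos [555.7   5.9 118. ] psi 76.66 rp [-1.7991e+02 -3.0000e-02] w 25.2 gf 48.3 F [ 1.  -0.2  0.8]
shift [-7.33  0.23 -0.21] rot [-0.09 -0.03  0.26]
```

View pics/w4.png

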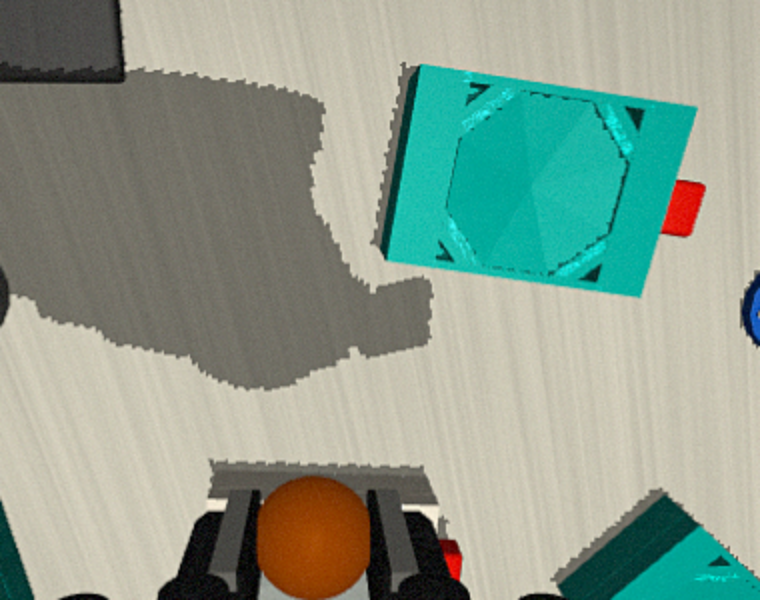

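Here image-up is tool +x, so the dish sits hidden below the held ball, at about (320,500) in the crop. I'll move past it and look back; the ball stays 110 mm up.

Call:
jog_arm --increments '[2.4, -1, 0, 0, 0, 0, 0, 2.4, -3, 0, 0, 0, 0, 0, 2.4, -6, 0.1, -0.1, 0, 0, 0, 2.4, -9, 0.2, -0.2, 0, 0, 0, 2.4, -12, 0.2, -0.2, 0, 0, 0, 2.4, -14.5, 0.2, -0.2, 0, 0, 0, 2.4, -15.7, 0.2, -0.2, 0, 0, 0, 2.4, -16.3, 0.2, -0.2, 0, 0, 0, 2.4, -16.3, 0.2, -0.2, 0, 0, 0, 2.4, -16.3, 0.2, -0.2, 0, 0, 0]'

```text
clock: 5.7
eef_pos: [520.8, -152.7, 120.4]
tool_rot: [-3.141, -0.001, 1.339]
force: [-0.6, 0.2, 0.0]
width: 25.0
gripper_force: 48.3
```

Run:
```python
from h import *
go([541,-66,120],76.4)
p=ctrl.camera_params('wrist');im=ctrl.get_image('wrist')
import pickle;pickle.dump(p,open('w5.pkl','wb'))
v=im[:,:,::-1].copy();cv2.imwrite('pics/w5.png',cv2.resize(cv2.convertScaleAbs(v[60:310,160:540],alpha=1.1),None,fx=2,fy=2))
print(project('wrist',[[540.5,-66.5,22],[543,-64.5,22]],p))
```

```text
clock 5.70 pos [ 520.8 -152.7  120.4] psi 76.70 rp [-1.7998e+02 -6.0000e-02] w 25.0 gf 48.3 F [-0.6  0.2  0. ]
shift [ 8.9  -0.03  0.05] rot [-0.02 -0.06  0.3 ]
[[315.52612096  74.16532338]
 [318.44882612  70.18019034]]
```

View pics/w5.png

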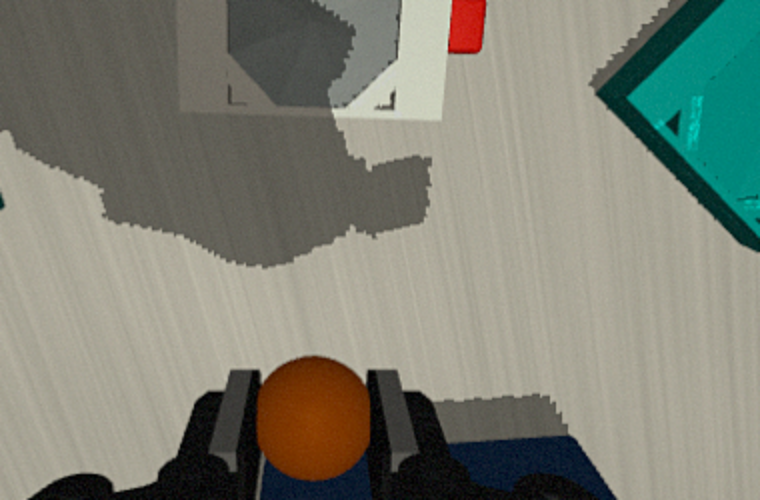

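The crop shows the dish's near top edge from (180,111) to (442,121). The nose is red at (450–485, up to 52), and the ball is still held.

Run:
```python
from h import *
import pickle;p=pickle.load(open('w5.pkl','rb'))
c=[[160+x/2-.25,60+y/2-.25] for x,y in[(180,111),(442,121)]]
A=plane('wrist',c,28,p);e=A[1]-A[0];L=np.linalg.norm(e);e/=L
yaw=np.degrees(np.arctan2(e[1],e[0]));C=A.mean(0)+31*np.array([-e[1],e[0],0])
print(A,L,'yaw',yaw,'C',C)
h=plane('wrist',[[160+485/2,60+52/2]],26,p);print('nose corner',h,(h-C)@e,(h-C)@[-e[1],e[0],0])
go([C[0],C[1],120],76.4)
b=plane('wrist',[[160+314/2,60+418/2]],129,p);print('ball at',b)
```

```text
[[ 490.52458077  -82.09269939   28.        ]
 [ 577.29854737 -105.99071372   28.        ]] 90.0046463716153 yaw -15.397840768026947 C [542.1426774  -64.15443881  28.        ]
nose corner [[595.68429913 -87.38679544  26.        ]] [57.78841757] [-8.18208087]
clock 5.75 pos [ 520.9 -152.6  120.4] psi 76.73 rp [-1.7999e+02 -6.0000e-02] w 25.2 gf 48.3 F [ 0.3  0.2 -0.1]
shift [9.09 0.04 0.05] rot [-0.01 -0.06  0.33]
ball at [[ 521.37756791 -151.23867846  129.        ]]
```

Call:
jog_arm --increments '[2.4, 1.5, 0, 0, 0, 0, 0, 2.4, 4, 0, 0, 0, 0, 0, 2.4, 6.5, 0, 0, 0, 0, 0, 2.4, 8.2, 0, 0, 0, 0, 0, 2.4, 8.97, 0.03, 0, 0, 0, 0, 2.4, 8.97, 0.03, 1, 0, 0, 0, 2.4, 8.97, 0.03, 3, 0, 0, 0, 2.4, 8.97, 0.03, 5, 0, 0, 0, 2.4, 8.97, 0.03, 7, 0, 0, 0, 2.4, 8.97, 0.03, 8.2, 0, 0, 0, 2.4, 8.97, 0.03, 8.8, 0, 0, 0, 2.4, 8.97, 0.03, 9, 0, 0, 0, 2.4, 8.97, 0.03, 9, 0, 0, 0, 2.4, 8.97, 0.03, 9, 0, 0, 0]'

```text
clock: 7.15
eef_pos: [542.1, -67.4, 31.2]
tool_rot: [3.14, -0.0, 1.337]
force: [0.1, -0.2, 0.9]
width: 25.2
gripper_force: 48.3
```

Call:
jog_arm --increments '[2.4, 0, 0, 0.06, 0, 0, 0, 2.4, 0, 0, 0.06, 0, 0, 0, 2.4, 0, 0, 0.12, 0, 0, 0, 2.4, 0, 0, 0.12, 0, 0, 0]'

```text
clock: 7.55
eef_pos: [541.5, -67.1, 29.4]
tool_rot: [3.142, -0.0, 1.337]
force: [0.2, -0.4, 0.3]
width: 24.9
gripper_force: 48.3
```

Call:
jog_arm --increments '[2.4, 0.15, 0, 0, 0, 0, 0, 2.4, 0.15, 0, 0.06, 0, 0, 0, 2.4, 0.15, 0, 0.06, 0, 0, 0, 2.4, 0.15, 0, 0.06, 0, 0, 0]'

```text
clock: 7.95
eef_pos: [542.0, -65.4, 28.8]
tool_rot: [3.142, -0.0, 1.337]
force: [0.2, 1.8, 3.1]
width: 25.0
gripper_force: 48.5
```

Call:
jog_arm --increments '[2.4, 0, 0, 0.06, 0, 0, 0, 2.4, 0, 0, 0.06, 0, 0, 0, 2.4, 0, 0, 0.06, 0, 0, 0]'

```text
clock: 8.25
eef_pos: [542.0, -65.5, 28.7]
tool_rot: [3.141, -0.001, 1.337]
force: [-1.7, 0.4, 8.2]
width: 25.2
gripper_force: 48.9
```

Contact as expected: the ball rests on the hollow. I'll ease off slightly, open slowly, and rise once the fingers are clear of the ball.

Call:
jog_arm --increments '[2.4, 0, 0, -0.07, 0, 0, 0, 2.4, 0, 0, -0.07, 0, 0, 0, 2.6, 0, 0, -0.07, 0, 0, 0, 2.8, 0, 0, -0.07, 0, 0, 0, 3, 0, 0, -0.07, 0, 0, 0, 3.3, 0, 0, -0.07, 0, 0, 0, 3.6, 0, 0, -0.07, 0, 0, 0, 4, 0, 0, -0.07, 0, 0, 0, 4.5, 0, 0, -0.07, 0, 0, 0, 5, 0, 0, -0.07, 0, 0, 0, 5, 0, 0, -0.07, 0, 0, 0, 5, 0, 0, -0.6, 0, 0, 0, 5.5, 0, 0, -2, 0, 0, 0, 6, 0, 0, -4, 0, 0, 0, 7, 0, 0, -6, 0, 0, 0, 8, 0, 0, -8, 0, 0, 0, 8.5, 0, 0, -9, 0, 0, 0, 8.5, 0, 0, -9, 0, 0, 0, 8.5, 0, 0, -9, 0, 0, 0]'

```text
clock: 10.15
eef_pos: [541.7, -65.5, 118.1]
tool_rot: [-3.141, -0.0, 1.337]
force: [0.2, 0.0, -0.3]
width: 85.1
gripper_force: 0.0
```

Run:
```python
from h import *
go([542,-64.2,120],165.4)
im=ctrl.get_image('wrist');cv2.imwrite('pics/w6.png',im[:,:,::-1]);t=ctrl.get_image('top');cv2.imwrite('pics/t6.png',t[:,:,::-1])
for n,g in(('wrist',im),('top',t)):
    p=ctrl.camera_params(n)
    m=cv2.inRange(cv2.cvtColor(g,cv2.COLOR_RGB2HSV),(3,150,60),(18,255,255))
    _,_,st,ce=cv2.connectedComponentsWithStats(m)
    for c,x in zip(st[1:],ce[1:]): 
        if c[4]>15: print(n,c,plane(n,[x],36,p).round(1))
```

```text
clock 10.15 pos [541.7 -65.5 118.1] psi 76.60 rp [-1.7999e+02 -1.0000e-02] w 85.1 gf 0.0 F [ 0.2  0.  -0.3]
shift [ 0.13  0.   -0.19] rot [ 0.00e+00 -1.00e-02 -8.88e+01]
wrist [ 297  184   39   39 1175] [[541.1 -63.8  36. ]]
top [208 204  12  11 110] [[526.5 299.3  36. ]]
top [257 217   8   8  50] [[496.  169.5  36. ]]
```

The ball is settled in the dish at about (541.1,-63.8). I'll turn the tool to grip the long sides.

Call:
jog_arm --increments '[8.5, 0.1, 0, 0, 0, 0, -8, 8.5, 0.1, 0, 0, 0, 0, -16, 8.5, 0.1, 0, 0, 0, 0, -24, 8.5, 0.1, 0, 0, 0, 0, -32, 8.5, 0.1, 0, 0, 0, 0, -40, 8.5, 0.1, 0, 0, 0, 0, -48, 8.5, 0.1, 0, 0, 0, 0, -56, 8.5, 0.1, 0, 0, 0, 0, -64, 8.5, 0.1, 0, 0, 0, 0, -72, 8.5, 0.1, 0, 0, 0, 0, -80, 8.5, 0.1, 0, 0, 0, 0, -86, 8.5, 0.1, 0, 0, 0, 0, -88.8, 8.5, 0.1, 0, 0, 0, 0, -88.8, 8.5, 0.1, 0, 0, 0, 0, -88.8]'

```text
clock: 11.65
eef_pos: [541.6, -64.8, 117.4]
tool_rot: [3.142, -0.001, 2.885]
force: [-0.6, -0.1, 1.0]
width: 85.2
gripper_force: 0.0
```

Run:
```python
from h import *
go([541.5,-64,60],165.4)
p=ctrl.camera_params('wrist');im=ctrl.get_image('wrist')
import pickle;pickle.dump(p,open('w7.pkl','wb'))
cv2.imwrite('pics/w7.png',cv2.resize(im[100:400,130:510,::-1],None,fx=2,fy=2))
print(project('wrist',[[541.5,-64,36]],p))
```

```text
clock 11.65 pos [541.6 -64.8 117.4] psi 165.29 rp [ 1.8e+02 -8.0e-02] w 85.2 gf 0.0 F [-0.6 -0.1  1. ]
shift [0.03 0.08 5.74] rot [ 0.   -0.08 -0.11]
[[316.56591035 204.60633729]]
```

View pics/w7.png

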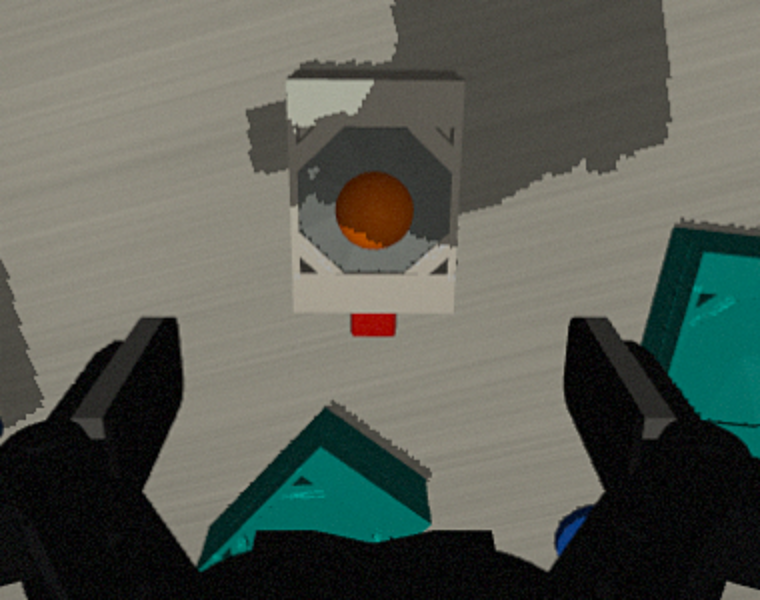

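The dish is square between the fingers, with its sides at x≈290 and 460 in the crop and the ball in the middle at (374,210). Nothing is in the fingers' way, so I'll descend and close slowly.

Call:
jog_arm --increments '[8.5, 0.03, 0.08, 1, 0, 0, 0, 8.5, 0.03, 0.08, 3, 0, 0, 0, 8.5, 0.03, 0.08, 6, 0, 0, 0, 8.5, 0.03, 0.08, 8.5, 0, 0, 0, 8.5, 0.03, 0.08, 10, 0, 0, 0, 8.5, 0.03, 0.08, 10.9, 0, 0, 0, 8.5, 0.03, 0.08, 11.3, 0, 0, 0, 8.5, 0.03, 0.08, 11.5, 0, 0, 0, 8.5, 0.03, 0.08, 11.5, 0, 0, 0, 8, 0.03, 0.08, 11.5, 0, 0, 0, 7.5, 0.03, 0.08, 11.5, 0, 0, 0, 7.2, 0.03, 0.08, 11.5, 0, 0, 0, 7, 0.03, 0.08, 11.5, 0, 0, 0]'

```text
clock: 13.0
eef_pos: [542.2, -64.0, 3.4]
tool_rot: [3.141, 0.001, 2.886]
force: [0.1, 0.6, 0.4]
width: 69.7
gripper_force: 0.0
```

Call:
jog_arm --increments '[6.8, 0, 0, 0, 0, 0, 0, 6.6, 0, 0, 0, 0, 0, 0, 6.5, 0, 0, 0, 0, 0, 0, 6.4, 0, 0, 0, 0, 0, 0, 6.3, 0, 0, 0, 0, 0, 0, 6.2, 0, 0, 0, 0, 0, 0, 6.1, 0, 0, 0, 0, 0, 0, 6, 0, 0, 0, 0, 0, 0, 5.8, 0, 0, 0, 0, 0, 0, 5.5, 0, 0, 0, 0, 0, 0, 5.5, 0, 0, 0, 0, 0, 0, 5.5, 0, 0, 0, 0, 0, 0]'

```text
clock: 14.2
eef_pos: [541.9, -64.3, 3.6]
tool_rot: [-3.141, 0.0, 2.886]
force: [-1.4, -1.8, 6.3]
width: 60.8
gripper_force: 63.4
```

Call:
jog_arm --increments '[5.5, 0, 0, -0.1, 0, 0, 0, 5.5, 0, 0, -0.3, 0, 0, 0, 5.5, 0, 0, -0.6, 0, 0, 0, 5.5, 0, 0, -1, 0, 0, 0, 5.5, 0, 0, -1.5, 0, 0, 0, 5.5, 0, 0, -2.1, 0, 0, 0, 5.5, 0, 0, -2.8, 0, 0, 0, 5.5, 0, 0, -3.5, 0, 0, 0, 5.5, 0, 0, -4.2, 0, 0, 0, 5.5, 0, 0, -4.9, 0, 0, 0, 5.5, 0, 0, -5.6, 0, 0, 0, 5.5, 0, 0, -6.3, 0, 0, 0, 5.5, 0, 0, -6.9, 0, 0, 0, 5.5, 0, 0, -7.4, 0, 0, 0, 5.5, 0, 0, -7.7, 0, 0, 0, 5.5, 0, 0, -7.9, 0, 0, 0, 5.5, 0, 0, -8, 0, 0, 0, 5.5, 0, 0, -8, 0, 0, 0]'

```text
clock: 16.0
eef_pos: [542.0, -63.9, 83.0]
tool_rot: [3.142, -0.0, 2.887]
force: [0.9, -0.3, -1.8]
width: 61.0
gripper_force: 65.1
```

Run:
```python
from h import *
go([555,-178,83.5],81.6)
p=ctrl.camera_params('wrist');im=ctrl.get_image('wrist')
cv2.imwrite('pics/w8.png',cv2.resize(cv2.convertScaleAbs(im[100:400,130:510,::-1],alpha=1.3),None,fx=2,fy=2))
print('expect ball',project('wrist',[[541.7,-64,116]],p))
m=cv2.inRange(cv2.cvtColor(im,cv2.COLOR_RGB2HSV),(3,150,40),(18,255,255))
_,_,st,ce=cv2.connectedComponentsWithStats(m)
for c,x in zip(st[1:],ce[1:]):
    if c[4]>100: print(c,x)
# mouth: scene image, brass rim fit; top/scene estimates
```

```text
clock 16.00 pos [542.  -63.9  83. ] psi 165.39 rp [ 1.8e+02 -1.0e-02] w 61.0 gf 65.1 F [ 0.9 -0.3 -1.8]
shift [ -4.14 -10.71  -0.05] rot [-1.000e-02 -1.000e-02  8.379e+01]
expect ball [[314.4292225  303.97095845]]
[ 281  267   72   75 4289] [316.44346001 304.07017953]
```

View pics/w8.png

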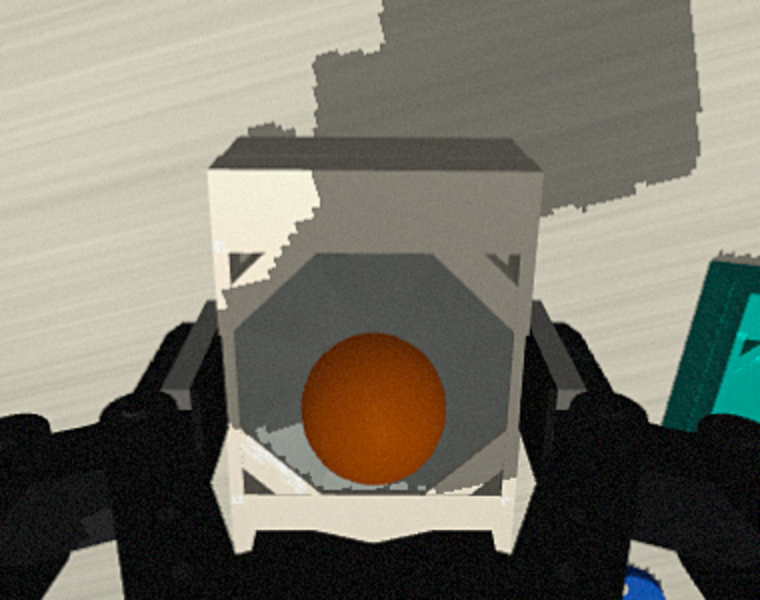

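The dish is lifted and level, and it's square in the pads. The ball is at (374,408) in the crop, which is the hollow's middle. Now I'll make the quarter turn in place, smoothly.

Call:
jog_arm --increments '[5.5, 0, 0, 0, 0, 0, 1, 5.5, 0, 0, 0, 0, 0, 3, 5.5, 0, 0, 0, 0, 0, 6, 5.5, 0, 0, 0, 0, 0, 10, 5.5, 0, 0, 0, 0, 0, 14.5, 5.5, 0, 0, 0, 0, 0, 19, 5.5, 0, 0, 0, 0, 0, 23.5, 5.5, 0, 0, 0, 0, 0, 28, 5.5, 0, 0, 0, 0, 0, 32.5, 5.5, 0, 0, 0, 0, 0, 37, 5.5, 0, 0, 0, 0, 0, 41.5, 5.5, 0, 0, 0, 0, 0, 46, 5.5, 0, 0, 0, 0, 0, 50.5, 5.5, 0, 0, 0, 0, 0, 55, 5.5, 0, 0, 0, 0, 0, 59.5, 5.5, 0, 0, 0, 0, 0, 64, 5.5, 0, 0, 0, 0, 0, 68.5, 5.5, 0, 0, 0, 0, 0, 72.5, 5.5, 0, 0, 0, 0, 0, 75.5, 5.5, 0, 0, 0, 0, 0, 77]'

```text
clock: 18.05
eef_pos: [542.0, -63.7, 83.0]
tool_rot: [-3.141, 0.0, 1.54]
force: [-0.6, 0.2, -2.7]
width: 60.7
gripper_force: 65.1
```

Run:
```python
from h import *
go([561.5,-150.4,83],81.4)
im=ctrl.get_image('wrist')
def blobs(im,lo,hi,mn):
    _,_,st,ce=cv2.connectedComponentsWithStats(cv2.inRange(cv2.cvtColor(im,cv2.COLOR_RGB2HSV),lo,hi))
    return [(c.tolist(),x.round(1)) for c,x in zip(st[1:],ce[1:]) if c[4]>mn]
print(blobs(im,(3,150,40),(18,255,255),300))
# top-camera bias check: roof & rim from scene
s=ctrl.get_image('scene');cv2.imwrite('pics/s9.png',s[:,:,::-1])
sub=s[120:165,230:275];m=cv2.inRange(cv2.cvtColor(sub,cv2.COLOR_RGB2HSV),(12,60,40),(35,255,255))
ys,xs=np.nonzero(m);print(len(xs))
if len(xs)>5:
    e=cv2.fitEllipse(cv2.convexHull(np.c_[xs,ys].astype(np.float32)));c=np.array(e[0])+[230,120];print(e,c,plane('scene',[c],100))
g=lambda a:[547+22*np.cos(a)*np.sin(np.radians(81.4)),-246.3-22*np.cos(a)*np.cos(np.radians(81.4)),100+22*np.sin(a)]
q=project('scene',[g(a) for a in np.linspace(0,6.28,40)]);print('model rim box',q.min(0),q.max(0),'meas',xs.min()+230,ys.min()+120,xs.max()+230,ys.max()+120)
```

```text
clock 18.05 pos [542.  -63.7  83. ] psi 88.26 rp [-179.99    0.  ] w 60.7 gf 65.1 F [-0.6  0.2 -2.7]
shift [-8.61  2.21 -0.  ] rot [-0.01  0.    6.86]
[([280, 267, 73, 76, 4290], array([316.2, 304.1]))]
129
((19.86406707763672, 21.178428649902344), (16.287126541137695, 22.966402053833008), 36.80756378173828) [249.86406708 141.17842865] [[ 546.65571745 -246.69981996  100.        ]]
model rim box [241.9882506  132.86443208] [257.62210372 149.66067585] meas 241 131 259 151
```

Call:
jog_arm --increments '[5.5, -0.1, 0, 0, 0, 0, 0.3, 5.5, -0.4, 0.1, 0, 0, 0, 0.9, 5.5, -0.9, 0.2, 0, 0, 0, 1.7, 5.5, -1.5, 0.4, 0, 0, 0, 2.5, 5.5, -2.2, 0.6, 0, 0, 0, 3.3, 5.5, -2.9, 0.8, 0, 0, 0, 4.1, 5.5, -3.6, 1, 0, 0, 0, 4.9, 5.5, -4.3, 1.2, 0, 0, 0, 5.6, 5.5, -5, 1.4, 0, 0, 0, 6.2, 5.5, -5.7, 1.6, 0, 0, 0, 6.6, 5.5, -6.4, 1.8, 0, 0, 0, 6.8, 5.5, -7, 1.9, 0, 0, 0, 6.9, 5.5, -7.5, 2, 0, 0, 0, 6.9, 5.5, -7.9, 2.1, 0, 0, 0, 6.9, 5.5, -8.2, 2.15, 0, 0, 0, 6.9, 5.5, -8.4, 2.18, 0, 0, 0, 6.9, 5.5, -8.5, 2.2, 0, 0, 0, 6.9, 5.5, -8.6, 2.2, 0, 0, 0, 6.9, 5.5, -8.6, 2.2, 0, 0, 0, 6.9]'

```text
clock: 20.05
eef_pos: [561.5, -150.4, 83.1]
tool_rot: [-3.141, -0.0, 1.422]
force: [-0.4, 0.3, -1.5]
width: 60.6
gripper_force: 65.1
```

Run:
```python
from h import *
go([557.8,-175.1,83],81.4)
t=cv2.imread('pics/top0.png');hsv=cv2.cvtColor(t,cv2.COLOR_BGR2HSV)
def rect(m,z,x0,x1,y0,y1):
    k=np.zeros_like(m);k[y0:y1,x0:x1]=m[y0:y1,x0:x1]
    c=max(cv2.findContours(k,cv2.RETR_EXTERNAL,cv2.CHAIN_APPROX_NONE)[0],key=cv2.contourArea)
    P=plane('top',c[:,0],z)[:,:2].astype(np.float32);return cv2.minAreaRect(P)
print('roof',rect(cv2.inRange(hsv,(100,100,70),(130,255,255)),140,405,480,165,245))
print('dish',rect(cv2.inRange(hsv,(0,0,95),(180,60,255))&cv2.inRange(t,(120,120,120),(255,255,255)),28,330,362,185,228))
print('rack',rect(cv2.inRange(hsv,(0,0,0),(180,255,75)),10,200,280,192,238))
im=ctrl.get_image('scene')
c=im[90:190,200:340,::-1]
cv2.imwrite('pics/s10.png',cv2.convertScaleAbs(cv2.resize(c,None,fx=5.5,fy=5.5,interpolation=cv2.INTER_CUBIC),alpha=1.5))
w=ctrl.get_image('wrist');m=cv2.inRange(cv2.cvtColor(w,cv2.COLOR_RGB2HSV),(3,150,40),(18,255,255))
s=cv2.connectedComponentsWithStats(m);print(s[2][1:][s[2][1:,4]>300])
```

```text
clock 20.05 pos [ 561.5 -150.4   83.1] psi 81.49 rp [-1.7999e+02 -1.0000e-02] w 60.6 gf 65.1 F [-0.4  0.3 -1.5]
shift [-2.5  -0.    0.01] rot [-0.01 -0.01  0.09]
roof ((536.4926147460938, -308.3719177246094), (113.70126342773438, 133.3716278076172), 81.44779968261719)
dish ((509.74578857421875, -57.9857063293457), (58.803741455078125, 25.66519546508789), 73.14189147949219)
rack ((510.0473937988281, 230.3326416015625), (200.97665405273438, 56.51179885864258), 76.66488647460938)
[[ 280  267   73   76 4292]]
```

View pics/s10.png

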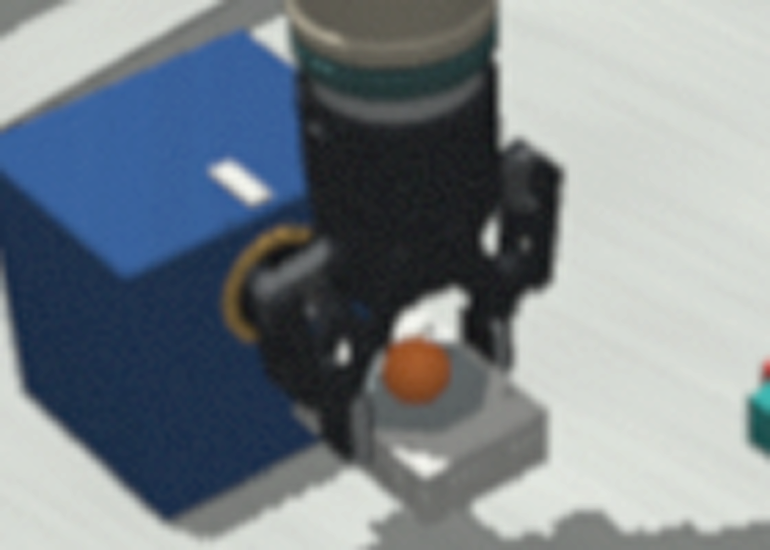

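The picture shows the dish level in front of the mouth, whose rim is near (275,280) in the crop, with the ball in the hollow at (417,370). Roof yaw and rim position agree with the target, so I'll do the last 25 mm gently.

Call:
jog_arm --increments '[5.5, -0.05, 0, 0, 0, 0, 0, 5.5, -0.15, 0, 0, 0, 0, 0, 5.5, -0.35, 0, 0, 0, 0, 0, 5.5, -0.6, 0, 0, 0, 0, 0, 5.5, -0.9, 0, 0, 0, 0, 0, 5.5, -1.2, 0, 0, 0, 0, 0, 5.5, -1.5, 0, 0, 0, 0, 0, 5.5, -1.8, 0, -0.01, 0, 0, 0, 5.5, -2.1, 0, -0.02, 0, 0, 0, 5.5, -2.3, 0, -0.03, 0, 0, 0.05, 5.5, -2.42, 0, -0.03, 0, 0, 0.05, 5.5, -2.48, 0, -0.03, 0, 0, 0.05, 5.5, -2.5, 0, -0.03, 0, 0, 0.05, 5.5, -2.5, 0, -0.03, 0, 0, 0.05, 5.5, -2.5, 0, -0.03, 0, 0, 0.05, 5.5, -2.5, 0, -0.03, 0, 0, 0.05, 5.5, -2.5, 0, -0.03, 0, 0, 0.05, 5.5, -2.5, 0, -0.03, 0, 0, 0.05]'

```text
clock: 21.95
eef_pos: [557.9, -175.2, 83.4]
tool_rot: [-3.142, -0.0, 1.421]
force: [-0.1, 0.2, -1.7]
width: 60.8
gripper_force: 65.1
```

Run:
```python
from h import *
go([557.9,-175.3,83.4],81.4)
w=ctrl.get_image('wrist');m=cv2.inRange(cv2.cvtColor(w,cv2.COLOR_RGB2HSV),(3,150,40),(18,255,255))
s=cv2.connectedComponentsWithStats(m);print(s[2][1:][s[2][1:,4]>300])
t=ctrl.get_image('top');m=cv2.inRange(cv2.cvtColor(t,cv2.COLOR_RGB2HSV),(3,150,60),(18,255,255))
s=cv2.connectedComponentsWithStats(m);print(s[2][1:][s[2][1:,4]>30]);print(ctrl.read_state()['qd'].round(3))
```

```text
clock 21.95 pos [ 557.9 -175.2   83.4] psi 81.44 rp [-180.   -0.] w 60.8 gf 65.1 F [-0.1  0.2 -1.7]
shift [-0.01  0.   -0.  ] rot [-0.   -0.    0.04]
[[ 280  267   73   76 4289]]
[[208 203  12  12 110]
 [257 217   8   8  50]]
[ 0.001 -0.001  0.001  0.003 -0.    -0.001  0.002]
```

The arm is still and on target, and the ball hasn't moved in the wrist view. Both other balls are on their posts, so I'm handing in.

```bash
python3 -c "
from cell import ctrl
print(ctrl.finish_job())"
```

```text
the job is handed in; nothing more can be done
None
```

I handed the job in at about 22 s: the dish is held level and still, the medium ball is in the middle of its hollow, and by my measurements its nose points at the centre of the mouth about 15 mm away; the hand-in gave no verdict.

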